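# Angle a ware board past a post into the drying bay

### The job

Push the loose plywood ware board, with the little bowl riding on it, along the table past the steel post and into the empty drying bay, until its leading end is fully home against the green stop. It will only go in by being swung round, one end and then the other. Do it with fingertip pushes on the board: never lift it off the table and never touch the bowl, which must finish upright on the board, and leave the mug, glaze jar, tumbler and saucer where they stand.

Things in the scene. Friction and masses are not known exactly. Their poses are not given: they have to be found in the camera images.
- board: Loose plywood ware board lying flat, 280 long (its x axis) x 90 wide (y) x 18 mm thick, about 0.3 kg, a blue stripe across it near each end; origin at the centre of its underside, z up. Either end may lead; at the start it lies roughly crosswise before the bay, its +x end nearer the bay's centre line. It slides under a few newtons and stops when no longer pushed.
- bowl: Small loose terracotta bowl, 56 mm across the rim and 34 mm high, standing near the middle of the board and carried by friction; origin at the centre of its underside (18 mm above the table), z up.
- bay: Fixed wooden drying bays on the table. Origin on the table at the middle of the EMPTY bay's mouth; x points into the bay, z up. The empty bay is 112 mm wide (y -56 to +56 mm) between rails 18 mm thick and 30 mm high, which start at x = 0 (the +y one) and x = 20 mm (the -y one). A 280 mm board that is home sticks 100 mm out, its centre at x = 40 mm.
- stop (a point): Middle of the empty bay's stop face, 15 mm above the table: a green bar 30 mm high across the back of the bays, 180 mm in from the mouth.
- full_bay (a point): Mouth, on the table, of the second bay, which is full: it lies beyond the -y rail (bay frame: y -74 to -181 mm, x from 40 mm) and holds a short fixed board with two fixed pots, up to 68 mm high.
- post: Fixed upright steel post, 26 mm in diameter (34 mm at the collar on top), 140 mm tall, standing in front of the bay's mouth on its -y side; origin at the centre of its foot. It leaves room for the board only when that comes along the bay's centre line.
- mug: Bystander: loose black mug, 76 mm across, 90 mm high; origin at the centre of its underside.
- glaze_jar: Bystander: loose grey jar with a blue lid, 68 mm across, 85 mm high; origin at the centre of its underside.
- tumbler: Bystander: loose pink tumbler, 68 mm across, 130 mm high; origin at the centre of its underside.
- saucer: Bystander: loose white saucer, 120 mm across, 16 mm high; origin at the centre of its underside.
There are look-alikes about, which are no part of the job. What is shaped like the bowl but black or white is not meant.

How it is judged:
On the way:
1. the board has been swung roughly in line with the bay, in front of the mouth or entering it (angle between the x axis of board and the x axis of bay, either way round below 0.5 rad and x of board in the frame of bay below 0.02 m), for 0.05 s.
At the end, for the whole second after the job is handed in: The board lies flat and still in the empty bay, its leading end within 10 mm of the green stop, within 0.15 rad of the bay's direction and 25 mm of its centre line; the bowl stands upright and still on the board; mug, jar, tumbler and saucer are within 30 mm of where they began (x of board in the frame of bay between 0.03 and 0.048 m and y of board in the frame of bay between -0.025 and 0.025 m and angle between the x axis of board and the x axis of bay, either way round below 0.15 rad and height (world z) of board below 0.004 m and angle between board's own z axis and vertical below 0.03 rad and linear speed of each of board, bowl below 0.01 m/s and angle between bowl's own z axis and vertical below 0.1 rad and height (world z) of bowl between 0.014 and 0.024 m and horizontal distance between bowl and board below 0.12 m and distance of each of mug, glaze_jar, tumbler, saucer from where it was at the start of the episode below 0.03 m); the robot touches nothing.
It fails at once if the board is lifted: more than 8 mm off the table or tilted more than 0.08 rad (height (world z) of board above 0.008 m or angle between board's own z axis and vertical above 0.08 rad).
It fails at once if the robot touches the bowl (contact force between any of the fingers, the arm and bowl above 0.3 N).
It fails at once if the bowl tips or leaves the board (angle between bowl's own z axis and vertical above 0.4 rad or height (world z) of bowl below 0.012 m or height (world z) of bowl above 0.035 m).
It fails at once if the mug, glaze jar, tumbler or saucer is moved more than 30 mm or knocked over (distance of any of mug, glaze_jar, tumbler, saucer from where it was at the start of the episode above 0.03 m or angle between any of mug, glaze_jar, tumbler, saucer's own z axis and vertical above 0.4 rad).
It also fails if it takes over 72 s, if anything falls off the work surface, if the arm or the gripper's body presses on something with over 40 N, if the wrist force passes 120 N, or if a joint passes its speed limit or range.

### The arm

A 6-joint arm with a two-finger parallel gripper is mounted at the origin on the work surface. World frame = base frame: x ahead of the robot, y to its left, z up, the work surface at z = 0. Lengths are in m, angles in rad, forces in N, time in s.
With the tool pointing down it reaches from about 0.3 to 0.875 m from the base axis. Payload 4.2 kg.
Tool frame: the origin (TCP) lies between the finger pads; the fingertips stand 25 mm ahead of it and the grasp point (between the pads) lies 6 mm ahead of it (bot.finger_overhang is the distance from the TCP to the fingertips, in m); z points along the fingers, y is the line along which they close (so a half turn about z gives the same grasp; the last joint's range is limited). The gripper opens to 85 mm and grips with 20 to 120 N. Pads are 22 mm wide; open, the fingers measure 114 mm over their backs; the gripper's body (76 mm by 85 mm) begins 54 mm behind the grasp point. The pads swing forward as they close: fully open they stand 13 mm farther back than shut.
Start: joints at [-1.369, 0.32, 1.565, -0, 1.257, -0.02], TCP at [0.126, -0.561, 0.256] pointing down, gripper open.
Joint ranges: [-3.11, 3.11], [-0.84, 2.01], [0.21, 2.61], [-1.34, 4.49], [0.05, 2.63], [-2.56, 2.56]. Speed limits (rad/s): [2.57, 2.57, 3.14, 3.14, 3.14, 3.14].

### API

Orientations are given as a rotation vector (axis times angle).
In Python, from station import get_obs, optics, finish_job, spotter, bot gives the robot as it stands.
- The arm moves only by the shell command python3 -m crank 'ROWS' [OPENING]. ROWS is a JSON object of lists of equal length, an entry for each row: "travel": the shift along the tool's x, y, z in m, a list of three; "yaw": the turn about the tool's z in rad. A call has 1 to 8 rows; each row shifts and turns the commanded pose from where the row before left it, along the tool's axes as they then stand; what a row does not reach is not made up. A row lasts 1/8 s, in which the tool goes at most 62.5 mm and 10.7 degrees, less where a joint would pass 70% of its speed; a pose out of reach is approached as far as the arm can. A call is refused whole if a number of a shift passes 0.0625 or a number of a turn 0.188, either way. A call with a gripper value outside its range is refused whole. OPENING is the finger opening in m, from 0 to 0.0854, set as the call begins (- or left out, the last holds). The fingers move at their own pace and stop on an object; the grip force is fixed at half the most. Time passes only in rows, so rows that do not move let the fingers close. It gives the time, the measured TCP pose, the force, the opening and the grip force at its end, in the units of the state.
- get_obs(): the state, without advancing time (a new reading comes with each control period).
- optics.grab_frame(name): name is "side" or "top"; returns a dict with "pixels" (420x560x3 uint8, blue, green, red), "fov_y" (degrees; the focal length in pixels is half the picture's height over the tangent of half this angle, whatever the lens; pixels are square), "cx", "cy" (the principal point, pixels), "cam_to_world" (4x4, takes a point from camera to world coordinates). Camera axes: x right, y up, looking along -z (the intrinsics and any distortion apply to the point x, -y, -z); pixel columns grow to the right and rows downward; lengths in m; the calibration is good to about 2 mm. A picture is of the moment at which its call begins. There is no depth.
- finish_job(): hands the job in; it is judged then, once.
Trained networks look in a picture, given as the dict that the camera call returned (one of the last four; its "shot" number tells which), for a name from the list of things; names that differ only in an ending like _2 or _b are one class to them, and where a whole thing is asked for, a point or a joint stands for the part that bears it (a point fixed in the world has none). Each returns a list of dicts, best first, with "confidence" (0 to 1); they miss things now and then, are a little off and sometimes report something else, mostly with a low value. They report only what shows in the picture. A call takes as long as a camera call. They do not tell look-alikes from the thing itself.
- spotter.boxes_of(picture, query): "centre" ([column, row] in pixels, amid what is visible of it).
- spotter.tip_of(picture, query): "centre" ([column, row] in pixels: a listed point, or the origin of a listed thing).
The state is a dict: "time": time; "joints": joint angles; "joint_vel": joint speeds; "effort": joint torques, N m; "position": TCP position; "tcp_rot": TCP orientation; "ft_force": force on the tool from outside, world axes, zero at the start; "moment": the same for the moment, N m; "gripper_width": finger opening in m; "finger_force": force on a finger pad.
Only numpy, scipy, OpenCV 4.12 (cv2) and the standard library are available. Lean on these libraries where they do the work, as an engineer would, in place of code of your own. Each camera call takes 0.05 s, during which the arm holds its last target. There are 200 camera calls.

## Working session

There is one attempt and no reset: what is moved stays moved. The work goes in short steps, Python scripts to look and compute and a shell command to move; the robot and the scene stay as the last step left them, time stands still between calls to the robot, and variables do not carry over. Pictures are saved under pics/ and viewed, at most 10 in all, crops included, and the job is handed in when it is done.

```bash
ls; mkdir -p pics; cat > h.py <<'E'
import numpy as np, cv2
from station import get_obs, optics, finish_job, spotter, bot
def ray(p,uv):
    f=p["pixels"].shape[0]/2/np.tan(np.radians(p["fov_y"])/2)
    M=np.array(p["cam_to_world"]); d=M[:3,:3]@np.array([(uv[0]-p["cx"])/f,-(uv[1]-p["cy"])/f,-1]); return M[:3,3],d
def at(p,uv,z=0):
    o,d=ray(p,uv); return (o+d*(z-o[2])/d[2])
def proj(p,X):
    f=p["pixels"].shape[0]/2/np.tan(np.radians(p["fov_y"])/2)
    M=np.array(p["cam_to_world"]); c=M[:3,:3].T@(np.array(X)-M[:3,3]); return [p["cx"]+f*c[0]/-c[2],p["cy"]-f*c[1]/-c[2]]
E
python3 - <<'E'
from h import *
for n in ["top","side"]:
    p=optics.grab_frame(n); cv2.imwrite(f"pics/{n}0.png",p["pixels"]); print(n,[k for k in p], p["fov_y"],p["cx"],p["cy"],np.round(p["cam_to_world"],3).tolist())
    for q in ["board","bowl","bay","stop","full_bay","post","mug","glaze_jar","tumbler","saucer"]:
        for r in spotter.tip_of(p,q)[:2]: print(q,np.round(r["centre"],1),round(r["confidence"],2),np.round(at(p,r["centre"],{"stop":.015,"bowl":.018}.get(q,0)),3)[:2])
o=get_obs(); print(o["time"],o["position"],o["tcp_rot"])
E
```

```text
pics
top ['pixels', 'fov_y', 'cx', 'cy', 'cam_to_world', 'shot'] 50.96310669509034 277.84705255365384 214.40616548607474 [[0.022, 0.99, -0.141, 0.288], [-1.0, 0.021, -0.008, -0.058], [-0.005, 0.141, 0.99, 1.297], [0.0, 0.0, 0.0, 1.0]]
board [245.5 167.6] 0.56 [0.614 0.054]
bowl [242.2 162.8] 0.84 [0.624 0.062]
bowl [257.8 247.6] 0.6 [0.372 0.009]
stop [127.6 216.8] 0.84 [0.454 0.395]
stop [169.7 167.4] 0.16 [0.606 0.279]
full_bay [168.2 167.3] 0.96 [0.61  0.288]
post [202.1 170.3] 0.47 [0.603 0.184]
post [128.1 215.9] 0.29 [0.459 0.399]
mug [427.1 157.1] 0.88 [ 0.658 -0.495]
mug [170.3 164.4] 0.55 [0.619 0.282]
glaze_jar [142.  280.1] 0.58 [0.271 0.345]
tumbler [368.3 133.9] 0.9 [ 0.727 -0.318]
saucer [414.5 254.1] 0.72 [ 0.364 -0.45 ]
saucer [203.1 170.9] 0.45 [0.601 0.181]
side ['pixels', 'fov_y', 'cx', 'cy', 'cam_to_world', 'shot'] 53.200914114702535 277.5557978093891 211.1666664695715 [[0.994, 0.077, -0.071, 0.402], [-0.105, 0.655, -0.748, -0.794], [-0.011, 0.752, 0.659, 0.703], [0.0, 0.0, 0.0, 1.0]]
board [329.3 194.3] 0.83 [0.621 0.055]
board [312.  146.8] 0.35 [0.614 0.29 ]
bowl [330.8 187.3] 0.62 [0.625 0.062]
bay [326.7 192.1] 0.25 [0.616 0.065]
stop [258.6 127.1] 0.88 [0.458 0.403]
stop [314.6 169. ] 0.32 [0.598 0.153]
full_bay [310.8 147.8] 0.85 [0.61  0.285]
post [314.4 168.7] 0.97 [0.602 0.175]
mug [415.2 393.8] 0.61 [ 0.66 -0.49]
glaze_jar [198.9 144. ] 0.67 [0.267 0.349]
tumbler [417.5 302.6] 0.86 [ 0.73  -0.309]
saucer [235.6 388.5] 0.55 [ 0.358 -0.447]
1.1 [ 0.1265082  -0.56091395  0.25633835] [3.12221246e+00 3.47666343e-01 4.26838243e-05]
```

```bash
python3 - <<'E'
import cv2
a=cv2.imread("pics/top0.png")[80:320,90:450]; cv2.imwrite("pics/top0c.png",cv2.resize(a,None,fx=2.2,fy=2.2,interpolation=cv2.INTER_CUBIC))
E
```

```text
(no output)
```

View pics/top0c.png

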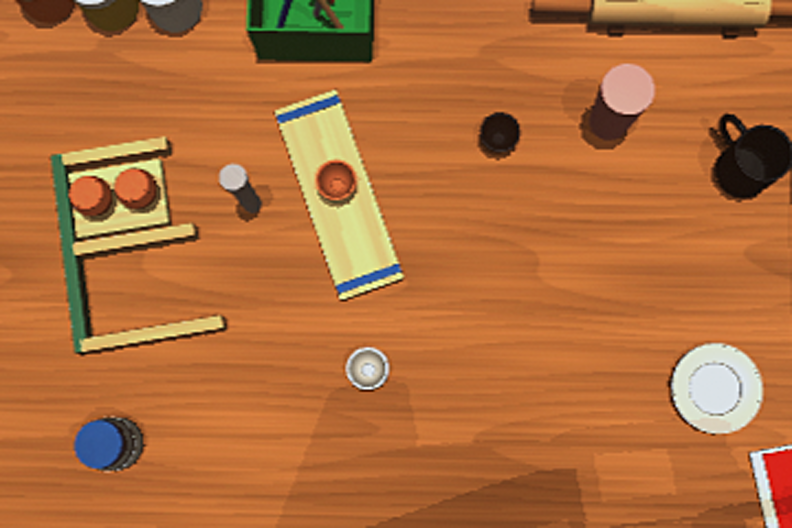

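View pics/side0.png

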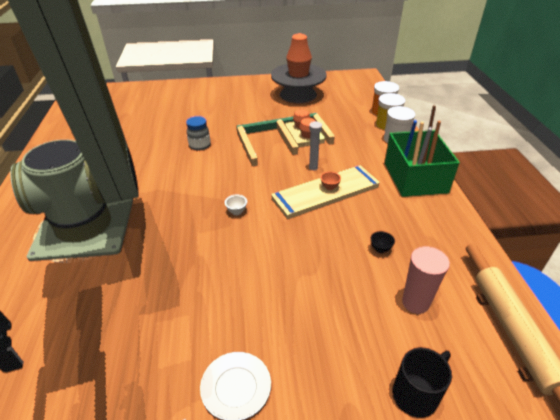

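Top view: the board is tilted from (305,105) to (373,287) in the crop, with the bowl at (336,181). The post foot is at (250,208), and the bay mouth faces right between the rail ends at (195,232) and (225,322). The white look-alike bowl is at (367,368). Next I measure the board and rails by colour.

```bash
cat >> h.py <<'E'
MPP=0.001; X0,Y0=0.2,-0.3   # rectified: col=(x-X0)/MPP, row=(y-Y0)/MPP
def rect(p,z,w=700,h=800):
    c=np.float32([[X0,Y0],[X0+w*MPP,Y0],[X0+w*MPP,Y0+h*MPP],[X0,Y0+h*MPP]])
    src=np.float32([proj(p,[a,b,z]) for a,b in c]); dst=np.float32([[0,0],[w,0],[w,h],[0,h]])
    return cv2.warpPerspective(p["pixels"],cv2.getPerspectiveTransform(src,dst),(w,h),flags=cv2.INTER_LINEAR)
def wood(im):
    h=cv2.cvtColor(im,cv2.COLOR_BGR2HSV); m=cv2.inRange(h,(19,40,110),(38,200,255))
    return m
def blobs(m,amin=800):
    cs,_=cv2.findContours(m,cv2.RETR_EXTERNAL,cv2.CHAIN_APPROX_NONE)
    return sorted([c for c in cs if cv2.contourArea(c)>amin],key=cv2.contourArea,reverse=True)
def w(q): return np.round(np.array(q)*MPP+[X0,Y0],4)
E
python3 - <<'E'
from h import *
p=optics.grab_frame("top")
for z in (.018,.03):
    im=rect(p,z); m=wood(im)
    print("z",z)
    for c in blobs(m)[:8]:
        r=cv2.minAreaRect(c); print(w(r[0]),np.round(r[1],0),round(r[2],1),w(cv2.boxPoints(r)).tolist())
h=cv2.cvtColor(im,cv2.COLOR_BGR2HSV)
g=cv2.inRange(h,(65,80,20),(95,255,200))
for c in blobs(g)[:4]:
    r=cv2.minAreaRect(c); print("green",w(r[0]),np.round(r[1],0),round(r[2],1),w(cv2.boxPoints(r)).tolist())
E
```

```text
z 0.018
[0.6105 0.0587] [238.  92.] 20.8 [[0.4831, 0.0593], [0.5157, -0.0264], [0.7379, 0.0582], [0.7053, 0.1438]]
[0.5975 0.3563] [ 92. 128.] 11.0 [[0.5399, 0.4104], [0.5644, 0.2845], [0.6551, 0.3021], [0.6306, 0.4281]]
[0.4135 0.2996] [ 18. 191.] 10.6 [[0.3869, 0.3918], [0.4221, 0.2041], [0.4402, 0.2075], [0.405, 0.3952]]
[0.541  0.3328] [ 18. 164.] 11.1 [[0.5162, 0.4117], [0.5477, 0.2504], [0.5657, 0.2539], [0.5342, 0.4152]]
[0.6609 0.3735] [ 18. 159.] 10.7 [[0.637, 0.4502], [0.6666, 0.2935], [0.6848, 0.2969], [0.6552, 0.4536]]
[0.374  0.0125] [43. 44.] 90.0 [[0.352, -0.009], [0.396, -0.009], [0.396, 0.034], [0.352, 0.034]]
z 0.03
[0.6074 0.0577] [235.  90.] 20.9 [[0.4814, 0.0579], [0.5136, -0.0265], [0.7335, 0.0575], [0.7013, 0.1419]]
[0.5946 0.3522] [ 92. 127.] 11.0 [[0.5373, 0.4057], [0.5616, 0.2811], [0.6518, 0.2987], [0.6276, 0.4233]]
[0.4124 0.2963] [ 18. 190.] 10.6 [[0.3859, 0.3878], [0.4209, 0.2014], [0.4389, 0.2048], [0.404, 0.3912]]
[0.5386 0.3291] [ 18. 163.] 11.0 [[0.514, 0.4072], [0.545, 0.2475], [0.5631, 0.251], [0.5321, 0.4108]]
[0.6589 0.3623] [ 18. 143.] 11.0 [[0.6363, 0.4308], [0.6636, 0.2904], [0.6814, 0.2938], [0.6541, 0.4342]]
[0.3734 0.0113] [43. 43.] 18.4 [[0.3464, 0.0248], [0.3599, -0.0157], [0.4004, -0.0022], [0.3869, 0.0383]]
green [0.5199 0.4122] [269.  16.] 11.0 [[0.3863, 0.3945], [0.3894, 0.3786], [0.6536, 0.4299], [0.6505, 0.4458]]
green [0.879 0.048] [58. 40.] 90.0 [[0.859, 0.019], [0.899, 0.019], [0.899, 0.077], [0.859, 0.077]]
```

```bash
cat >> h.py <<'E'
O=np.array([.4939,.2154]); EX=np.array([-.189,.982]); EY=np.array([-.982,-.189])
def b2w(x,y): return O+x*EX+y*EY
def w2b(q): d=np.array(q)[:2]-O; return np.round([d@EX,d@EY],4)
def tool():
    o=get_obs(); R=cv2.Rodrigues(np.array(o["tcp_rot"]))[0]; return np.array(o["position"]),R
def delta(x,y,z):
    p,R=tool(); return np.round(R.T@(np.array([x,y,z])-p),4)
def st():
    o=get_obs();p,R=tool(); print("t",round(o["time"],2),"pos",p.round(4),"bay",w2b(p),"toolx bay-angle",round(np.degrees(np.arctan2(R[:2,0]@EY,R[:2,0]@EX)),1),"F",np.round(o["ft_force"],1),"w",round(o["gripper_width"],4))
def board():
    """board pose from the blue stripes and wood outline, in bay frame"""
    p=optics.grab_frame("top"); im=rect(p,.018); h=cv2.cvtColor(im,cv2.COLOR_BGR2HSV)
    b=cv2.inRange(h,(105,110,60),(125,255,255)); m=[]
    for c in blobs(b,150):
        r=cv2.minAreaRect(c); m.append((w2b(w(r[0])),np.round(r[1])))
    cs=[c for c in blobs(wood(im),3000)]; out=[(w2b(w(cv2.minAreaRect(c)[0])),np.round(cv2.minAreaRect(c)[1])) for c in cs]
    bw=[(w2b(at(p,r["centre"],.018)),round(r["confidence"],2)) for r in spotter.tip_of(p,"bowl")[:3]]
    print("stripes",[(a.tolist(),s.tolist()) for a,s in m]); print("wood",[(a.tolist(),s.tolist()) for a,s in out]); print("bowl",[(a.tolist(),c) for a,c in bw])
    return p
E
python3 -m crank '{"travel":[[0.045,-0.036,0],[0.045,-0.036,0],[0.045,-0.036,0],[0.045,-0.036,0],[0.045,-0.036,0],[0.045,-0.036,0],[0.045,-0.036,0],[0.045,-0.036,0]],"yaw":[0,0,0,0,0,0,0,0]}' 0
python3 -m crank '{"travel":[[0.045,-0.036,0],[0.045,-0.036,0],[0.045,-0.036,0],[0.045,-0.036,0],[0.045,-0.036,0],[0.045,-0.036,0],[0.045,-0.036,0],[0.045,-0.036,0]],"yaw":[0,0,0,0,0,0,0,0]}' 0
python3 - <<'E'
from h import *
st(); print(delta(.696,.162,.033)); board()
E
```

```text
time: 2.15
position: [0.4154, -0.1993, 0.2566]
tcp_rot: [3.121, 0.348, 0.001]
ft_force: [0.8, -0.6, 0.0]
gripper_width: -0.0
finger_force: 0.0
time: 3.15
position: [0.7032, 0.1609, 0.2562]
tcp_rot: [3.122, 0.348, 0.0]
ft_force: [1.0, -0.8, 0.4]
gripper_width: -0.0
finger_force: 0.0
t 3.15 pos [0.7032 0.1609 0.2562] bay [-0.0931 -0.1952] toolx bay-angle -88.2 F [ 1.  -0.8  0.4] w -0.0
[-0.0068 -0.0027  0.2232]
stripes [([-0.1972, 0.0379], [11.0, 87.0]), ([-0.16, -0.2092], [11.0, 74.0])]
wood [([-0.1758, -0.0849], [238.0, 92.0])]
bowl [([-0.3995, -0.1287], 0.65), ([-0.1768, -0.0921], 0.51), ([-0.1701, 0.1633], 0.49)]
```

```bash
python3 -m crank '{"travel":[[-0.008,-0.010,0.03],[0,0,0.045],[0,0,0.045],[0,0,0.045],[0,0,0.04],[0,0,0.018],[0,0,0]],"yaw":[0,0,0,0,0,0,0]}' 0
python3 - <<'E'
from h import *
st()
E
```

```text
time: 4.12
position: [0.6916, 0.1668, 0.0325]
tcp_rot: [3.122, 0.347, -0.003]
ft_force: [0.3, 0.5, 0.6]
gripper_width: -0.0001
finger_force: 0.0
t 4.12 pos [0.6916 0.1668 0.0325] bay [-0.085 -0.185] toolx bay-angle -88.2 F [0.3 0.5 0.6] w -0.0001
```

```bash
python3 -m crank '{"travel":[[0,0.008,0],[0,0.008,0],[0,0.010,0],[0,0.010,0],[0,0.010,0],[-0.002,0.010,0],[-0.003,0.010,0],[-0.004,0.010,0]],"yaw":[0,0,0,0,0,0,0,0]}' 0
python3 - <<'E'
from h import *
st(); board()
E
```

```text
time: 5.12
position: [0.7018, 0.091, 0.0346]
tcp_rot: [-3.122, -0.347, -0.007]
ft_force: [3.3, 4.0, 2.6]
gripper_width: -0.0001
finger_force: 2.5
t 5.12 pos [0.7018 0.091  0.0346] bay [-0.1615 -0.1806] toolx bay-angle -88.2 F [3.3 4.  2.6] w -0.0001
stripes [([0.1978, 0.1991], [62.0, 36.0]), ([-0.205, 0.0614], [10.0, 49.0]), ([-0.2394, -0.1862], [51.0, 10.0])]
wood [([-0.2207, -0.0624], [238.0, 59.0]), ([0.1189, -0.1286], [93.0, 128.0])]
bowl [([-0.1745, 0.165], 0.75), ([-0.2058, -0.0793], 0.74), ([-0.3966, -0.1261], 0.62)]
```

```bash
python3 -m crank '{"travel":[[-0.002,0.010,0],[-0.002,0.010,0],[-0.003,0.010,0],[-0.003,0.010,0],[-0.004,0.009,0],[-0.005,0.009,0],[-0.005,0.009,0],[-0.006,0.009,0]],"yaw":[0,0,0,0,0,0,0,0]}' 0
python3 - <<'E'
from h import *
st(); p=board(); cv2.imwrite("pics/a.png",rect(p,.018)[:600])
E
```

```text
time: 6.22
position: [0.6882, 0.01, 0.0337]
tcp_rot: [3.122, 0.348, 0.003]
ft_force: [3.1, 4.0, 3.9]
gripper_width: -0.0002
finger_force: 2.7
t 6.22 pos [0.6882 0.01   0.0337] bay [-0.2384 -0.1519] toolx bay-angle -88.2 F [3.1 4.  3.9] w -0.0002
stripes [([0.1849, 0.1952], [61.0, 61.0]), ([-0.3165, -0.1295], [54.0, 11.0])]
wood [([0.1187, -0.1283], [92.0, 129.0]), ([-0.2759, -0.0638], [55.0, 141.0])]
bowl [([-0.3988, -0.1247], 0.83)]
```

View pics/a.png

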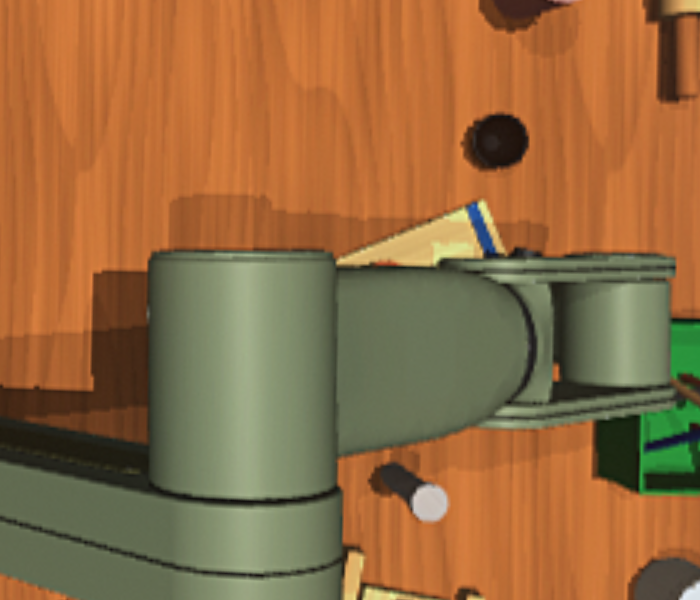

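The arm hides most of the board in the top view. The visible back corner at (485,200) and the edge slope put the board at about 57° to the bay, centre around (-231,-36) mm. I'll keep swinging the tail and switch to the side camera.

```bash
sed -i 's/^def board():/def board(cam="top"):/; s/p=optics.grab_frame("top"); im=rect/p=optics.grab_frame(cam); im=rect/' h.py
python3 -m crank '{"travel":[[-0.0056,0.0083,0],[-0.0062,0.0079,0],[-0.0067,0.0074,0],[-0.0071,0.0071,0],[-0.0075,0.0066,0],[-0.008,0.006,0],[-0.0084,0.0054,0],[-0.0087,0.0048,0]],"yaw":[0,0,0,0,0,0,0,0]}' 0
python3 - <<'E'
from h import *
st(); p=board("side"); cv2.imwrite("pics/b.png",rect(p,.018)[:600])
E
```

```text
time: 7.32
position: [0.6418, -0.0551, 0.0331]
tcp_rot: [3.122, 0.348, -0.001]
ft_force: [3.4, 0.8, 1.8]
gripper_width: -0.0001
finger_force: 1.7
t 7.33 pos [ 0.6418 -0.0551  0.0331] bay [-0.2936 -0.0941] toolx bay-angle -88.2 F [3.4 0.8 1.8] w -0.0001
stripes [([0.2759, 0.1897], [83.0, 59.0]), ([-0.349, -0.0632], [83.0, 7.0]), ([-0.0709, -0.3866], [63.0, 6.0]), ([-0.1386, 0.0729], [78.0, 6.0])]
wood [([0.1251, -0.0283], [195.0, 200.0]), ([-0.1704, 0.0398], [69.0, 77.0])]
bowl [([-0.2636, 0.0029], 0.86), ([-0.4217, -0.1105], 0.74), ([-0.1937, 0.1619], 0.57)]
```

View pics/b.png

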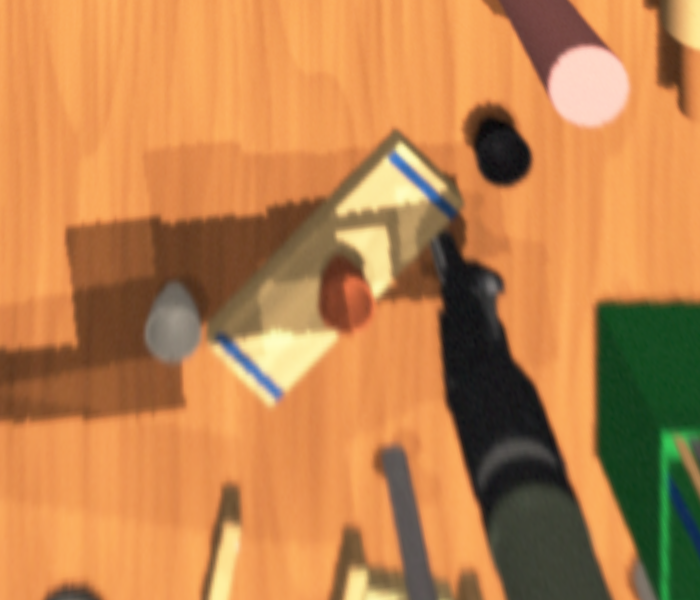

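The side view shows both stripes clearly. The board centre is about (-244,+5) mm at 33°, and the bowl is upright at (345,295). I'll push the tail a little more, then move to the head.

```bash

python3 -m crank '{"travel":[[-0.008,0.0052,0],[-0.0083,0.0046,0],[-0.0086,0.004,0],[-0.0089,0.0034,0],[-0.009,0.0029,0],[0.015,0,0],[0.012,0,-0.04],[0,0,-0.055]],"yaw":[0,0,0,0,0,0,0,0]}' 0
python3 - <<'E'
from h import *
st(); p=board("side")
E
```

```text
time: 8.43
position: [0.6322, -0.077, 0.1279]
tcp_rot: [-3.121, -0.349, 0.005]
ft_force: [0.3, 0.4, 0.6]
gripper_width: 0.0
finger_force: 0.0
t 8.43 pos [ 0.6322 -0.077   0.1279] bay [-0.3132 -0.0805] toolx bay-angle -88.2 F [0.3 0.4 0.6] w 0.0
stripes [([0.2754, 0.1876], [59.0, 84.0]), ([-0.3642, -0.0097], [86.0, 7.0]), ([-0.0717, -0.3857], [65.0, 6.0])]
wood [([0.1256, -0.0284], [196.0, 200.0]), ([-0.1696, 0.0603], [96.0, 75.0])]
bowl [([-0.4183, -0.1171], 0.82), ([-0.1985, 0.1589], 0.75), ([-0.2598, 0.0315], 0.62)]
```

```bash
sed -i 's/blobs(b,150)/blobs(b,90)/; s/(105,110,60)/(103,90,35)/' h.py
python3 -m crank '{"travel":[[-0.0407,-0.0351,0],[-0.0407,-0.0351,0],[-0.0407,-0.0351,0],[-0.0407,-0.0351,0],[-0.0407,-0.0351,0],[0,0,0]],"yaw":[0,0,0,0,0,0]}' 0
python3 - <<'E'
from h import *
st(); p=board("side"); cv2.imwrite("pics/c.png",rect(p,.018)[:600])
E
```

```text
time: 9.28
position: [0.3909, 0.0499, 0.1279]
tcp_rot: [-3.122, -0.352, 0.006]
ft_force: [1.2, -0.7, 0.4]
gripper_width: -0.0
finger_force: 0.0
t 9.28 pos [0.3909 0.0499 0.1279] bay [-0.143   0.1324] toolx bay-angle -88.0 F [ 1.2 -0.7  0.4] w -0.0
stripes [([0.275, 0.1896], [59.0, 87.0]), ([-0.3646, -0.0085], [85.0, 8.0]), ([-0.072, -0.3854], [68.0, 8.0]), ([-0.1274, 0.0712], [80.0, 5.0])]
wood [([-0.2476, 0.0335], [95.0, 239.0]), ([0.1313, -0.058], [136.0, 186.0])]
bowl [([-0.2557, 0.0362], 0.91), ([-0.1949, 0.1568], 0.83), ([-0.4217, -0.1166], 0.82)]
```

View pics/c.png

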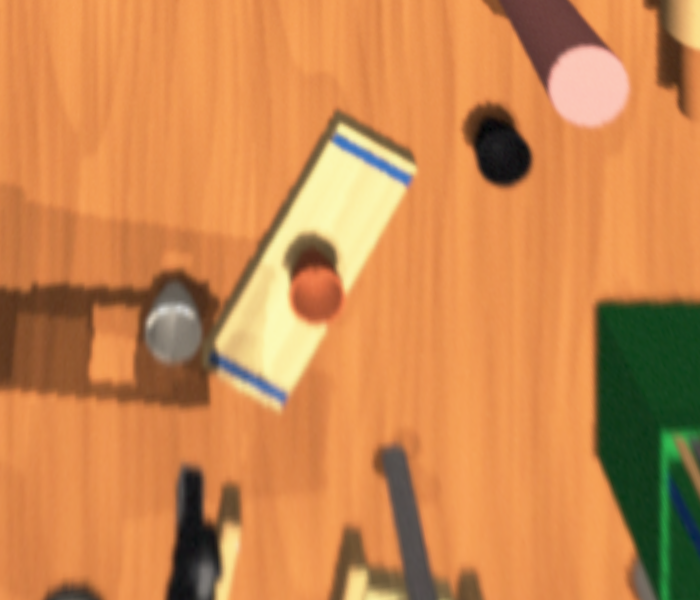

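Board centre is (-246,+31) mm at 18.6°. Now I push the head toward -y from the +y side, keeping the finger clear of the white bowl at (175,325).

```bash

python3 -m crank '{"travel":[[-0.005,-0.006,0.02],[0,0,0.045],[0,0,0.031],[0.008,-0.001,0],[0.0095,-0.0024,0],[0.0095,-0.0024,0],[0.0095,-0.0024,0],[0.006,-0.001,0]],"yaw":[0,0,0,0,0,0,0,0]}' 0
python3 - <<'E'
from h import *
st(); p=board("side")
E
```

```text
time: 10.38
position: [0.4281, 0.0723, 0.0328]
tcp_rot: [3.122, 0.348, 0.0]
ft_force: [-2.6, 0.4, 2.6]
gripper_width: 0.0
finger_force: 1.6
t 10.38 pos [0.4281 0.0723 0.0328] bay [-0.1281  0.0917] toolx bay-angle -88.2 F [-2.6  0.4  2.6] w 0.0
stripes [([0.2749, 0.1896], [59.0, 87.0]), ([-0.3712, 0.0025], [86.0, 7.0]), ([-0.0718, -0.3859], [67.0, 8.0])]
wood [([-0.2487, 0.0194], [95.0, 243.0]), ([0.1313, -0.0832], [86.0, 186.0])]
bowl [([-0.4236, -0.1125], 0.89), ([-0.2639, 0.0259], 0.82), ([-0.2033, 0.1673], 0.77)]
```

```bash

python3 -m crank '{"travel":[[-0.015,0,0],[0,0.036,0],[0,0.036,0],[0.012,0,0],[0.012,0,0],[0.009,0,0],[0.008,0,0],[0.006,0,0]],"yaw":[0,0,0,0,0,0,0,0]}' 0
python3 - <<'E'
from h import *
st(); p=board("side")
E
```

```text
time: 11.48
position: [0.4727, 0.0099, 0.0318]
tcp_rot: [-3.121, -0.35, 0.008]
ft_force: [-5.2, 0.0, 1.6]
gripper_width: -0.0
finger_force: 2.1
t 11.47 pos [0.4727 0.0099 0.0318] bay [-0.1978  0.0597] toolx bay-angle -88.1 F [-5.2  0.   1.6] w -0.0
stripes [([0.275, 0.1896], [59.0, 87.0]), ([-0.3746, -0.0009], [85.0, 7.0]), ([-0.0724, -0.3855], [70.0, 8.0])]
wood [([-0.2505, 0.0025], [94.0, 241.0]), ([0.1142, -0.0927], [61.0, 149.0]), ([0.1338, 0.0558], [209.0, 70.0])]
bowl [([-0.421, -0.1216], 0.96), ([-0.2593, 0.0068], 0.86), ([-0.0887, -0.0862], 0.57)]
```

```bash

python3 -m crank '{"travel":[[-0.015,0,0],[0,0,-0.05],[0,0,-0.05],[0.0165,0.055,0],[0.0165,0.055,0],[0.0165,0.055,0],[0.0165,0.055,0]],"yaw":[0,0,0,0,0,0,0]}' 0
python3 -m crank '{"travel":[[0,0,0],[0,0,0],[0,0,0],[0,0,0],[0,0,0],[0,0,0],[0,0,0],[0,0,0]],"yaw":[-0.186,-0.186,-0.186,-0.186,-0.186,-0.186,-0.186,-0.186]}' 0.05
python3 -m crank '{"travel":[[0,0,0],[0,0,0]],"yaw":[-0.053,0]}' 0.05
python3 - <<'E'
from h import *
st(); print(get_obs()["joints"]); p=board("side");cv2.imwrite("pics/d.png",rect(p,.018)[:600])
E
```

```text
time: 12.45
position: [0.5731, -0.1964, 0.1325]
tcp_rot: [3.122, 0.347, 0.002]
ft_force: [0.6, 1.5, -0.4]
gripper_width: 0.0002
finger_force: 0.0
time: 13.45
position: [0.5723, -0.1947, 0.1323]
tcp_rot: [2.054, 2.376, 0.0]
ft_force: [-0.6, -0.2, 0.2]
gripper_width: 0.0501
finger_force: 0.0
time: 13.7
position: [0.5724, -0.1946, 0.1323]
tcp_rot: [1.999, 2.423, -0.0]
ft_force: [-0.1, -0.5, -0.3]
gripper_width: 0.0497
finger_force: 0.0
t 13.7 pos [ 0.5724 -0.1946  0.1323] bay [-4.175e-01  4.000e-04] toolx bay-angle 0.1 F [-0.1 -0.5 -0.3] w 0.0497
[-3.46723204e-01  4.64434424e-01  1.66916062e+00 -2.30669521e-04
  1.00752345e+00 -5.37951955e-01]
stripes [([0.2749, 0.1896], [59.0, 87.0]), ([-0.376, -0.0018], [81.0, 8.0]), ([-0.0716, -0.3863], [68.0, 8.0]), ([-0.1246, -0.0097], [55.0, 4.0])]
wood [([0.1237, -0.029], [198.0, 201.0]), ([-0.2479, 0.0006], [94.0, 235.0])]
bowl [([-0.2592, 0.0008], 0.75), ([-0.2014, 0.1608], 0.74), ([-0.4174, -0.1181], 0.66)]
```

View pics/d.png

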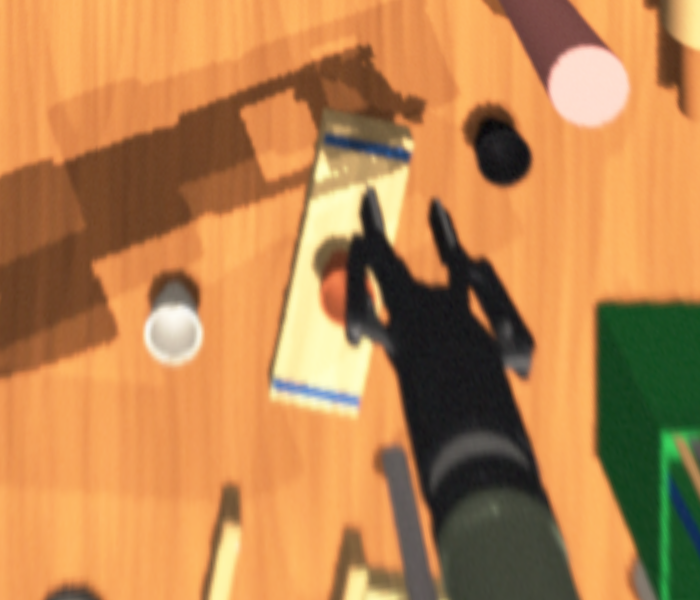

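Board is in line with the bay, centre about (-250,-1) mm and angle near 0°, with the bowl at (345,290). I'll lower the spread fingers behind the tail and push along the bay.

```bash

python3 -m crank '{"travel":[[0,0,0.04],[0,0,0.04],[0,0,0.023],[0.008,0,0],[0.008,0,0],[0.01,0,0],[0.01,0,0],[0.01,0,0]],"yaw":[0,0,0,0,0,0,0,0]}' 0.05
python3 -m crank '{"travel":[[0.012,0,0],[0.012,0,0],[0.012,0,0],[0.012,0,0],[0.012,0,0],[0.012,0,0],[0.01,0,0],[0.008,0,0]],"yaw":[0,0,0,0,0,0,0,0]}' 0.05
python3 - <<'E'
from h import *
st(); board("side"); board("top")
E
```

```text
time: 14.8
position: [0.5651, -0.1496, 0.0306]
tcp_rot: [1.995, 2.422, 0.001]
ft_force: [0.9, -5.4, 3.1]
gripper_width: 0.0499
finger_force: 2.8
time: 15.8
position: [0.548, -0.0612, 0.0305]
tcp_rot: [1.995, 2.422, 0.002]
ft_force: [0.9, -5.3, 3.8]
gripper_width: 0.0501
finger_force: 3.0
t 15.8 pos [ 0.548  -0.0612  0.0305] bay [-0.2818 -0.0008] toolx bay-angle 0.1 F [ 0.9 -5.3  3.8] w 0.0501
stripes [([0.2749, 0.1896], [59.0, 87.0]), ([-0.0715, -0.3862], [68.0, 7.0]), ([-0.2547, -0.0132], [45.0, 7.0])]
wood [([0.1262, -0.0222], [184.0, 200.0]), ([-0.101, -0.0021], [94.0, 184.0])]
bowl [([-0.1997, 0.1554], 0.68), ([-0.134, 0.0102], 0.63), ([-0.4204, -0.1114], 0.57)]
stripes [([0.1846, 0.1951], [62.0, 62.0]), ([-0.0067, -0.0001], [87.0, 10.0]), ([-0.1459, -0.3576], [9.0, 55.0])]
wood [([-0.1052, -0.0017], [100.0, 192.0]), ([0.1189, -0.1286], [93.0, 128.0])]
bowl [([-0.3972, -0.1212], 0.84), ([-0.1314, -0.0002], 0.7)]
```

```bash

python3 -m crank '{"travel":[[0.01,0,0],[0.012,0,0],[0.012,0,0],[0.012,0,0],[0.012,0,0],[0.012,0,0],[0.012,0,0],[0.01,0,0]],"yaw":[0,0,0,0,0,0,0,0]}' 0.05
python3 -m crank '{"travel":[[0.01,0,0],[0.012,0,0],[0.012,0,0],[0.012,0,0],[0.01,0,0],[0.006,0,0],[0.004,0,0]],"yaw":[0,0,0,0,0,0,0]}' 0.05
python3 - <<'E'
from h import *
st(); board("side"); p=board("top");cv2.imwrite("pics/e.png",rect(p,.018))
E
```

```text
time: 17.0
position: [0.5293, 0.029, 0.0295]
tcp_rot: [1.998, 2.424, -0.001]
ft_force: [1.0, -4.8, 3.5]
gripper_width: 0.0501
finger_force: 2.7
time: 17.88
position: [0.5166, 0.0936, 0.0295]
tcp_rot: [1.997, 2.424, -0.001]
ft_force: [1.4, -6.4, 4.1]
gripper_width: 0.0502
finger_force: 3.0
t 17.88 pos [0.5166 0.0936 0.0295] bay [-0.1239  0.0007] toolx bay-angle 0.1 F [ 1.4 -6.4  4.1] w 0.0502
stripes [([0.2754, 0.1898], [86.0, 59.0]), ([-0.0722, -0.3853], [70.0, 8.0])]
wood [([0.071, 0.0043], [84.0, 155.0]), ([0.1251, 0.0026], [131.0, 197.0])]
bowl [([-0.1891, 0.1588], 0.72), ([-0.419, -0.1121], 0.57), ([0.0289, -0.0065], 0.42)]
stripes [([0.1505, 0.0004], [87.0, 11.0]), ([-0.1459, -0.3576], [9.0, 55.0])]
wood [([0.0818, 0.0008], [91.0, 132.0]), ([0.1188, -0.1284], [92.0, 128.0])]
bowl [([-0.3935, -0.1209], 0.76), ([-0.1712, 0.1532], 0.72), ([0.0234, 0.0046], 0.55)]
```

```bash

python3 -m crank '{"travel":[[0.005,0,0],[0.005,0,0],[0.003,0,0],[0.001,0,0],[0,0,0]],"yaw":[0,0,0,0,0]}' 0.05
python3 - <<'E'
from h import *
st(); board("top")
E
```

```text
time: 18.7
position: [0.5138, 0.1075, 0.0292]
tcp_rot: [-1.998, -2.424, 0.001]
ft_force: [0.4, -4.4, 2.8]
gripper_width: 0.0503
finger_force: 2.2
t 18.7 pos [0.5138 0.1075 0.0292] bay [-0.1098  0.0008] toolx bay-angle 0.1 F [ 0.4 -4.4  2.8] w 0.0503
stripes [([0.164, -0.0001], [87.0, 10.0]), ([-0.1457, -0.3577], [9.0, 55.0])]
wood [([0.0959, 0.0008], [91.0, 125.0]), ([0.1189, -0.1286], [93.0, 128.0])]
bowl [([-0.1766, 0.163], 0.76), ([-0.3928, -0.1204], 0.73), ([0.039, 0.0101], 0.59)]
```

```bash

python3 -m crank '{"travel":[[0.001,0,0],[0.001,0,0],[0.001,0,0]],"yaw":[0,0,0]}' 0.05
python3 - <<'E'
from h import *
st(); board("top")
E
```

```text
time: 19.18
position: [0.5135, 0.1097, 0.0292]
tcp_rot: [1.996, 2.424, -0.002]
ft_force: [2.8, -11.6, 2.9]
gripper_width: 0.05
finger_force: 5.6
t 19.18 pos [0.5135 0.1097 0.0292] bay [-0.1075  0.0007] toolx bay-angle 0.2 F [  2.8 -11.6   2.9] w 0.05
stripes [([0.1663, -0.0], [87.0, 10.0]), ([-0.1459, -0.3576], [9.0, 55.0])]
wood [([0.0985, 0.0006], [91.0, 125.0]), ([0.1189, -0.1286], [93.0, 128.0])]
bowl [([0.04, -0.0064], 0.68), ([-0.3914, -0.1298], 0.64), ([-0.1729, 0.17], 0.58)]
```

The force rose from 4 to 12 N, so the board is against the stop. I'll back off, lift away and check.

```bash

python3 -m crank '{"travel":[[-0.01,0,0],[-0.03,0,0],[-0.03,0,0],[0,0,-0.04],[0,0,-0.05],[0,0,-0.05],[0,0,0]],"yaw":[0,0,0,0,0,0,0]}' 0.05
python3 - <<'E'
from h import *
st(); p=board("top"); p=board("side"); cv2.imwrite("pics/f.png",p["pixels"])
for q in ["mug","glaze_jar","tumbler","saucer"]: print(q,[np.round(at(p,r["centre"]),3)[:2] for r in spotter.tip_of(p,q)[:1]])
E
```

```text
time: 20.15
position: [0.5291, 0.0424, 0.173]
tcp_rot: [1.995, 2.419, 0.011]
ft_force: [0.5, -0.2, 0.5]
gripper_width: 0.0499
finger_force: 0.0
t 20.15 pos [0.5291 0.0424 0.173 ] bay [-0.1766 -0.0018] toolx bay-angle 0.1 F [ 0.5 -0.2  0.5] w 0.0499
stripes [([0.1846, 0.1951], [62.0, 62.0]), ([0.1663, -0.0], [87.0, 10.0]), ([-0.0833, -0.031], [26.0, 11.0]), ([-0.1459, -0.3576], [9.0, 55.0])]
wood [([0.0602, -0.0292], [151.0, 201.0]), ([0.1188, -0.1284], [92.0, 128.0])]
bowl [([0.0413, -0.0012], 0.78), ([-0.3926, -0.1261], 0.58), ([-0.1779, 0.157], 0.48)]
stripes [([0.2754, 0.1895], [59.0, 86.0]), ([-0.0715, -0.3862], [68.0, 8.0])]
wood [([0.0756, 0.013], [114.0, 300.0]), ([0.0913, -0.0921], [49.0, 108.0])]
bowl [([-0.2026, 0.1583], 0.85), ([-0.4229, -0.1184], 0.84), ([0.0365, -0.0056], 0.72)]
mug [array([ 0.662, -0.49 ])]
glaze_jar [array([0.268, 0.357])]
tumbler [array([ 0.728, -0.307])]
saucer [array([ 0.363, -0.448])]
```

View pics/f.png

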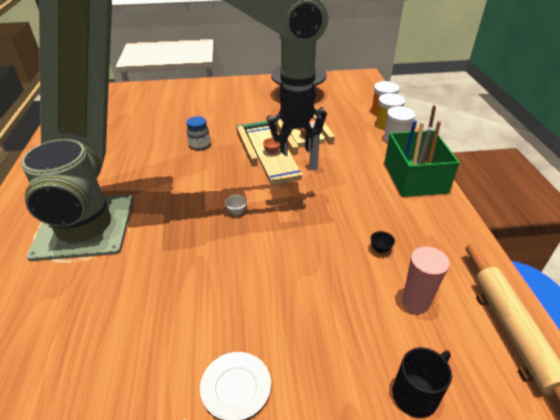

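The board is in the bay against the green stop (head end at about (255,130)), with the bowl upright at (271,145). The bystanders haven't moved and the gripper is clear.

```bash
python3 -c "
from h import *
print(finish_job())"
```

```text
the job is handed in; nothing more can be done
None
```

The job is handed in: the board is home against the green stop, about 1 mm past its nominal centre and in line with the bay, with the bowl upright on it and the mug, jar, tumbler and saucer where they began; no verdict came back from the judge.

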